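Set and lock the bobbin sander's depth dial

TASK

Set the bench sander's depth: turn the black knob on the sloping dial until its white pointer stands at the brass index tab on the dial's rim, and then swing the crank handle of the lock ring beneath the knob clockwise as far as it goes, so that the setting is locked. The pointer must still be at the tab when you let go; do not shift the tab, and leave the glue bottle, mug and tin where they are.

Things in the scene. Friction and masses are not known exactly. Their poses are not given: they have to be found in the camera images.
- sander: Fixed blue bench sander; origin on the bench under the dial's centre, x from dial to drum, y left, z up. Its sloping face (236 x 236 mm) leans 32 deg from level towards -x. Behind, it reaches x = +310 mm, y = +-145 mm: steel table at height 182 mm, drum 56 mm wide to height 281 mm. Its upright dust pipe, 60 mm in diameter, 335 mm tall, stands at x = 0, y = -195 mm (right of the dial).
- dial_center (a point): Centre of the round aluminium dial (224 mm in diameter), on its top surface. z = turning axis of knob and lock ring, square to the sloping face, up and leaning 32 deg from vertical to the sander's -x; x = up the slope; y = left. Heights below are along z above this point. Clockwise: as seen looking down on the dial.
- depth_knob (a joint): Angle of the knob, rad, grows clockwise; 0 = pointer straight up the slope (+x of dial_center). Range -2.4 to 2.4, stays where left, turning friction about 0.12 N m.
- knob_grip (a point): On the turning axis, in the middle of the knob's grip: a black bar 70 mm long and 22 mm thick, at heights 32 to 68 mm (the point is at 56 mm), lying in line with the pointer. Below it a round hub 72 mm in diameter, heights 20 to 32 mm.
- pointer_tip (a point): Tip of the knob's white pointer, 64 mm from the axis at height 25 mm; turns with the knob.
- index_tip (a point): Inner end of the brass index tab, 64 mm from the axis at height 25 mm, where the pointer's tip must come. The tab is an L-shaped clip, 8 mm wide (24 mm at the rim), top at height 28 mm, reaching from here out to the dial's rim; stiff (3 N m), not to be shifted. It stands anywhere from 30 deg anticlockwise to 50 deg clockwise of straight up the slope.
- lock_ring (a joint): Angle of the lock ring, rad, grows clockwise (tightening); 0 = crank handle points right (-y of dial_center), 1.57 = down the slope, 2.75 = end stop = tight. Stays where left, turning friction about 0.2 N m.
- lock_handle (a point): Point in the axis of the lock ring's crank handle, 80 mm from the turning axis, at height 56 mm. The handle is a black round post, 24 mm in diameter, parallel to the turning axis, heights 13 to 71 mm, on a flat steel arm (22 mm wide, top at height 14 mm) of the steel ring (92 mm in diameter, heights 1 to 17 mm) under the knob.
- glue: White glue bottle, 66 mm in diameter, 150 mm tall, standing loose; origin at its underside. Leave alone.
- mug: White mug, 80 mm in diameter, 95 mm tall, handle to its +y, standing loose; origin at its underside. Leave alone.
- tin: Round tin, 90 mm in diameter, 130 mm tall, standing loose; origin at its underside. Leave alone.

How it is judged:
By the outcome, as a careful person would: the job done as asked, in the order asked, and still so for the second after the job is handed in, with the robot touching nothing.
It also fails if it takes over 67 s, if anything falls off the work surface, if the arm or the gripper's body presses on something with over 40 N, if the wrist force passes 120 N, or if a joint passes its speed limit or range.

ROBOT

A 6-joint arm with a two-finger parallel gripper is mounted at the origin on the work surface. World frame = base frame: x ahead of the robot, y to its left, z up, the work surface at z = 0. Lengths are in m, angles in rad, forces in N, time in s.
With the tool pointing down it reaches from about 0.4 to 0.825 m from the base axis. Payload 7 kg.
Tool frame: the origin (TCP) lies on the mounting face of the last link; the fingertips stand 178 mm ahead of it and the grasp point (between the pads) lies 159 mm ahead of it; z points along the fingers, y is the direction in which the jaws open and shut (so a half turn about z gives the same grasp; the last joint's range is limited). The gripper opens to 88 mm and grips with 3 to 60 N. Pads are 19 mm wide; open, the fingers measure 130 mm over their backs; the gripper's body (78 mm by 193 mm) begins 47 mm behind the grasp point.
Start: joints at [-0.966, 0.359, 0.012, 0, -1.224, -0.288], TCP at [0.21, -0.641, 0.405] pointing down, gripper open.
Joint ranges: [-3.07, 3.07], [-1.43, 2.12], [-1.02, 1.25], [-3.03, 1.67], [-3.05, -0], [-3.03, 3.03]. Speed limits (rad/s): [2.39, 2.39, 3.01, 3.14, 3.14, 3.14].

INTERFACE

Orientations are given as a unit quaternion [x, y, z, w].
In Python, from station import ctrl gives the robot as it stands.
- The arm moves only by the tool play_rows, never from a script. Its arguments are lists of equal length, an entry for each row: "xyz": the shift along the tool's x, y, z in cm, a list of three; "spin": the turn about the tool's z in rad. In form: {"xyz": [[tx, ty, tz], ...], "spin": [spin, ...]}. A call has 1 to 10 rows; each row is the pose to reach, as a shift and turn from the pose commanded when the call began, along the tool's axes at that moment; what a row does not reach only later rows make up. A row lasts 1/8 s, in which the tool goes at most 62.5 mm and 10.7 degrees, less where a joint would pass 70% of its speed; a pose out of reach is approached as far as the arm can. A call with a gripper value outside its range is refused whole. "gripper" is the closure in counts, from 0 (fully open) to 255 (shut), set as the call begins (left out, the last holds). The fingers move at their own pace and stop on an object; the grip force is fixed at half the most. Time passes only in rows, so rows that repeat a pose let the fingers close. It gives the time, the measured TCP pose, the force and the opening at its end, in the units of the state.
- ctrl.observe(): the state, without advancing time (a new reading comes with each control period).
- ctrl.grab_frame(name): name is "scene" or "top"; returns the picture (480x640x3 uint8, red, green, blue); there is no depth.
- ctrl.camera_info(name): a dict with "fx", "fy", "cx", "cy" (pixels), "xyz" and "orientation" of the camera in the world. Camera axes: x right, y down, z forward; pixel columns grow to the right and rows downward; lengths in m; the calibration is good to about 2 mm. A picture is of the moment at which its call begins. camera_info takes no time and is no camera call.
- ctrl.job_done(): hands the job in, once; it reports no verdict.
Trained networks look in the newest picture that a camera, given by its name, has taken for a name from the list of things; names that differ only in an ending like _2 or _b are one class to them, and where a whole thing is asked for, a point or a joint stands for the part that bears it (a point fixed in the world has none). Each returns a list of dicts, best first, with "score" (0 to 1); they miss things now and then, are a little off and sometimes report something else, mostly with a low value. They report only what shows in the picture. A call takes as long as a camera call.
- ctrl.boxes_of(camera, label): "xy" ([column, row] in pixels, amid what is visible of it).
- ctrl.silhouettes(camera, label): "region" (480x640 bool, what is visible of it) and "xy" ([column, row] in pixels, amid what is visible of it).
- ctrl.pinpoint(camera, label): "xy" ([column, row] in pixels: a listed point, or the origin of a listed thing).
The state is a dict: "t": time; "q": joint angles; "dq": joint speeds; "joint_torque": joint torques, N m; "position": TCP position; "ee_rot": TCP orientation; "wrist_force": force on the tool from outside, world axes, zero at the start; "ft_torque": the same for the moment, N m; "grip_width": finger opening in m.
Only numpy, scipy, OpenCV 4.12 (cv2) and the standard library are available. Lean on these libraries where they do the work, as an engineer would, in place of code of your own. Each camera call takes 0.05 s, during which the arm holds its last target.

## Working session

There is one attempt and no reset: what is moved stays moved. The work goes in short steps, Python scripts to look and compute and a tool call to move; the robot and the scene stay as the last step left them, time stands still between calls to the robot, and variables do not carry over. Pictures are saved under pics/ and viewed, and the job is handed in when it is done.

Besides the shell and the picture viewer there is one more tool, called as a command line: name --pt "numbers of a row" for each row, then --argument value for the rest. play_rows: Moves the arm, as the interface text tells. Its arguments: {"type":"object","properties":{"xyz":{"type":"array","items":{"type":"array","items":{"type":"number"}}},"spin":{"type":"array","items":{"type":"number"}},"gripper":{"type":"number"}},"required":["xyz","spin"]}

```bash
mkdir -p pics; ls
python3 - <<'E'
from station import ctrl
import cv2
for n in ("scene","top"):
    cv2.imwrite(f"pics/{n}0.png",ctrl.grab_frame(n)[:,:,::-1])
    print(n,ctrl.camera_info(n))
    for l in ("dial_center","knob_grip","pointer_tip","index_tip","lock_handle","sander","glue","mug","tin"):
        r=ctrl.pinpoint(n,l)
        print(l,[(([round(float(v),1) for v in d["xy"]]),round(float(d["score"]),2)) for d in r[:3]])
print(ctrl.observe())
E
```

```text
pics
scene {'fx': 438.3576881745852, 'fy': 438.3576881745852, 'cx': 319.1437908146699, 'cy': 240.3537074669982, 'xyz': array([1.32790644, 0.11336119, 0.59860459]), 'orientation': array([ 0.59706836,  0.64256893, -0.35766137, -0.3204573 ])}
dial_center [([326.2, 259.2], 0.67)]
knob_grip []
pointer_tip [([362.2, 252.7], 0.63)]
index_tip [([308.0, 247.5], 0.78), ([245.2, 263.7], 0.29)]
lock_handle [([297.6, 225.8], 0.74)]
sander []
glue [([423.7, 350.6], 0.96), ([311.3, 246.5], 0.15)]
mug [([431.4, 288.2], 0.87), ([421.7, 352.7], 0.74)]
tin [([246.8, 261.1], 0.93)]
top {'fx': 467.53190766552814, 'fy': 467.53190766552814, 'cx': 319.69664746027604, 'cy': 238.21462605477697, 'xyz': array([0.54101928, 0.01933062, 0.99542104]), 'orientation': array([ 0.71407953, -0.69962216,  0.0139945 , -0.02057684])}
dial_center [([301.3, 190.3], 0.66)]
knob_grip [([299.0, 207.1], 0.95)]
pointer_tip [([264.4, 193.6], 0.62), ([298.4, 206.9], 0.35)]
index_tip [([313.0, 169.3], 0.8)]
lock_handle [([334.7, 230.2], 0.67)]
sander [([306.8, 202.2], 0.98)]
glue [([223.1, 158.7], 0.81)]
mug [([194.1, 242.5], 0.66)]
tin [([398.9, 280.0], 0.7), ([220.6, 160.4], 0.7)]
{'t': 1.0, 'q': array([-9.65896905e-01,  3.58590881e-01,  1.18885659e-02, -1.66118105e-05,
       -1.22407359e+00, -2.88084216e-01]), 'dq': array([ 1.87362899e-03, -7.26196415e-05, -1.10494971e-03, -3.78995825e-04,
        2.32181052e-03, -1.23127090e-03]), 'joint_torque': array([-7.95998949e-04, -5.82386684e+01,  2.93313146e+01,  7.00301707e+00,
        1.24830331e-02, -9.39080707e-06]), 'position': array([ 0.21025803, -0.64139234,  0.40465916]), 'ee_rot': array([-1.57743160e-01,  9.87480175e-01, -5.83757979e-06,  1.14553479e-05]), 'wrist_force': array([-0.13200696, -0.1071973 ,  0.56523488]), 'ft_torque': array([-0.04270642,  0.09012932, -0.00211453]), 'grip_width': 0.08778690267205964}
```

View pics/scene0.png

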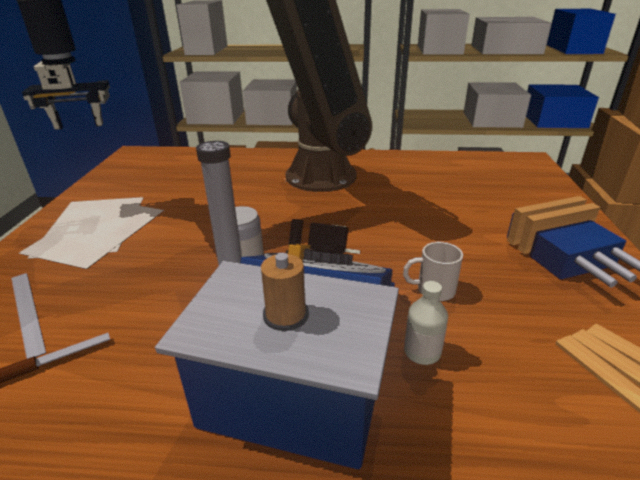

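View pics/top0.png

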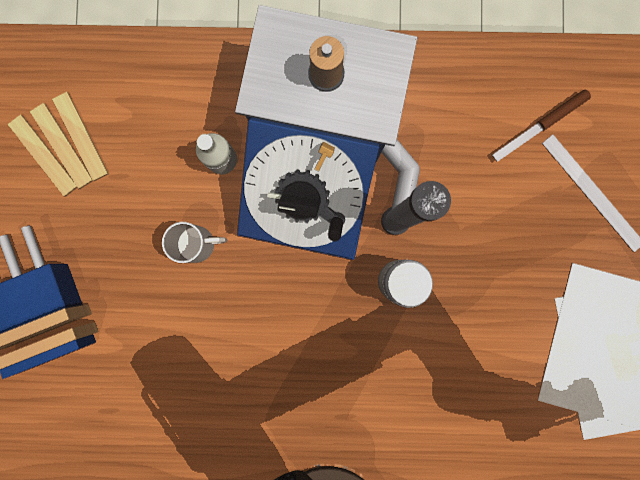

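Run:
```python
import cv2
a=cv2.imread("pics/top0.png")[110:280,210:450]
cv2.imwrite("pics/topz.png",cv2.resize(a,None,fx=3.3,fy=3.3,interpolation=cv2.INTER_CUBIC))
a=cv2.imread("pics/scene0.png")[200:300,200:400]
cv2.imwrite("pics/scz.png",cv2.resize(a,None,fx=4,fy=4,interpolation=cv2.INTER_CUBIC))
```

```text
(no output)
```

View pics/topz.png

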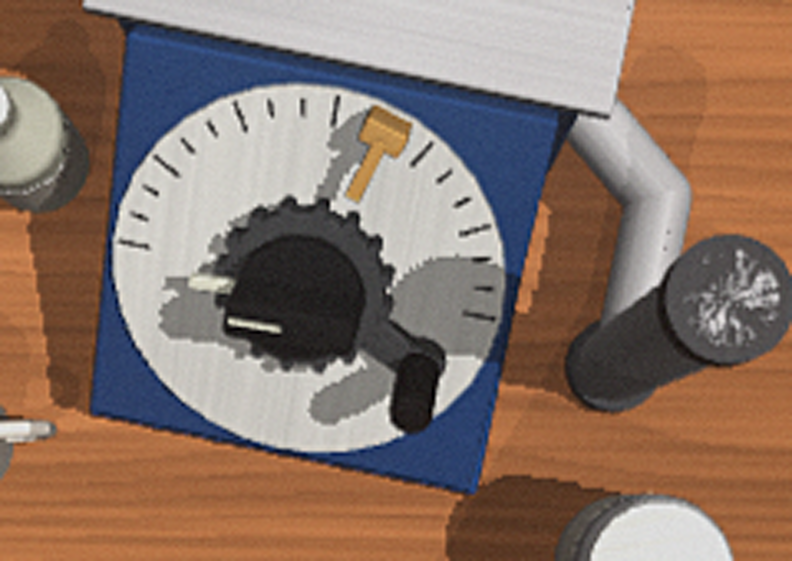

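View pics/scz.png

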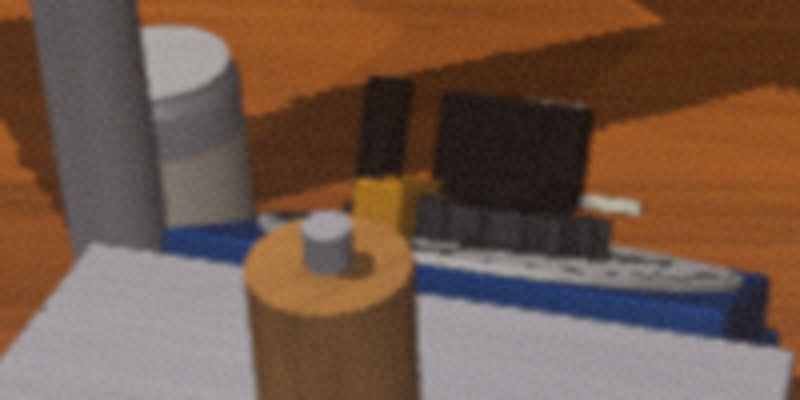

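```bash
cat > h.py <<'E'
import numpy as np
from scipy.spatial.transform import Rotation as R
from scipy.optimize import least_squares
from station import ctrl
T32=np.radians(32)
CI={n:ctrl.camera_info(n) for n in("scene","top")}
def proj(n,P):
    c=CI[n]; p=R.from_quat(c["orientation"]).inv().apply(np.atleast_2d(P)-c["xyz"])
    return np.c_[c["fx"]*p[:,0]/p[:,2]+c["cx"],c["fy"]*p[:,1]/p[:,2]+c["cy"]]
def Rd(yaw): # dial axes in world: x up slope
    return R.from_euler("z",yaw).as_matrix()@R.from_euler("y",-T32).as_matrix()
def dialpt(s,p):  # s=(x,y,yaw,h)
    return np.array([s[0],s[1],s[3]])+Rd(s[2])@np.asarray(p)
def sandpt(s,p):
    return np.array([s[0],s[1],0])+R.from_euler("z",s[2]).apply(p)
def pol(r,a,z): # a clockwise from +x(up slope): toward -y
    return [r*np.cos(a),-r*np.sin(a),z]
def hpol(r,a,z): # lock: 0=-y, grows clockwise
    return pol(r,a+np.pi/2,z)
E
cat > fit.py <<'E'
from h import *
z=lambda u,v:(210+u/3.3,110+v/3.3)
c=lambda u,v:(200+u/4,200+v/4)
obs=[("top",z(92,413),"D",[-.118,.118,0]),("top",z(475,492),"D",[-.118,-.118,0]),
("top",z(727,300),"S",[0,-.195,.335]),("top",(259,6),"S",[.31,.145,.182]),("top",(416,37),"S",[.31,-.145,.182]),
("top",z(190,283),"K",25),("top",z(352,197),"I",25),("top",z(416,412),"L",69),("top",z(225,323),"G",68),
("scene",(360,252.3),"K",25),("scene",(298,220.5),"L",71),("scene",(213,149),"S",[0,-.195,.335]),
("scene",(174,348),"S",[.31,-.145,.182]),("scene",(383,378),"S",[.31,.145,.182])]
ell=[("L",z(112,245)),("R",z(505,270)),("T",z(300,83)),("B",z(335,453))]
def model(v):
    s=v[:4];out=[]
    for n,uv,k,p in obs:
        P={"D":lambda:dialpt(s,p),"S":lambda:sandpt(s,p),"K":lambda:dialpt(s,pol(.064,v[4],.025)),"I":lambda:dialpt(s,pol(.064,v[5],.025)),
           "L":lambda:dialpt(s,hpol(.080,v[6],p/1000)),"G":lambda:dialpt(s,pol(.035,v[4],.068)+np.array([0,0,0]))}[k]()
        out.append((proj(n,P)[0]-uv)*(0.2 if k=="G" else 1))
    th=np.linspace(0,2*np.pi,720)
    e=proj("top",np.array([dialpt(s,[.112*np.cos(t),.112*np.sin(t),0]) for t in th]))
    for k,uv in ell:
        out.append({"L":[e[:,0].min()-uv[0],0],"R":[e[:,0].max()-uv[0],0],"T":[0,e[:,1].min()-uv[1]],"B":[0,e[:,1].max()-uv[1]]}[k])
    return np.array(out)
r=least_squares(lambda v:model(v).ravel(),[.62,.05,-.2,.12,-1.4,.1,.7],loss="soft_l1")
print(r.x.round(4)); print(np.degrees(r.x[4:]))
for o,e in zip(obs+ell,model(r.x)): print(o[0],o[2:],e.round(1))
np.save("s.npy",r.x)
E
python3 fit.py
```

```text
[ 0.6639  0.0611 -0.1688  0.1259 -1.6299  0.3     0.4322]
[-93.38877371  17.19023263  24.7658725 ]
top ('D', [-0.118, 0.118, 0]) [-1.1  2.1]
top ('D', [-0.118, -0.118, 0]) [-1.1  0.4]
top ('S', [0, -0.195, 0.335]) [ 1.  -1.2]
top ('S', [0.31, 0.145, 0.182]) [-4.2  0. ]
top ('S', [0.31, -0.145, 0.182]) [-1.3 -1.8]
top ('K', 25) [-1.1 -0. ]
top ('I', 25) [-0.5  1.5]
top ('L', 69) [-1.   0.2]
top ('G', 68) [-0.1 -0. ]
scene ('K', 25) [-0.   0.1]
scene ('L', 71) [-1.9 -0.5]
scene ('S', [0, -0.195, 0.335]) [-1.4 -3. ]
scene ('S', [0.31, -0.145, 0.182]) [-17.   -1.1]
scene ('S', [0.31, 0.145, 0.182]) [-0.9 13. ]
L () [0.1 0. ]
R () [-0.1  0. ]
T () [0. 1.]
B () [ 0.  -0.3]
```

```bash
sed -i 's/^("scene",(174.*$/]/; s/,("scene",(174,348)[^]]*\])*//' fit.py; sed -n 1,12p fit.py; python3 fit.py
cat >> h.py <<'E'
S=np.load("s.npy"); s=S[:4]
def ray(n,uv,z):
    c=CI[n]; d=R.from_quat(c["orientation"]).apply([(uv[0]-c["cx"])/c["fx"],(uv[1]-c["cy"])/c["fy"],1])
    return c["xyz"]+d*(z-c["xyz"][2])/d[2]
def tool(yaw): # tool-down rotation with jaw (tool y) azimuth yaw
    y=np.array([np.cos(yaw),np.sin(yaw),0]); z=np.array([0,0,-1.]); return np.c_[np.cross(y,z),y,z]
def rel(p,yaw,p0,R0):
    """shift (cm) in tool axes, spin (rad, + = clockwise)"""
    d=R0.T@(np.asarray(p)-p0)*100
    y0=np.arctan2(R0[1,1],R0[0,1]); sp=-(yaw-y0); sp=(sp+np.pi)%(2*np.pi)-np.pi
    return d.round(2).tolist(),round(float(sp),3)
def knobpush(a,r=.028,gap=0.,hf=.010,tiph=.050,side=1):
    """TCP pose with the closed fingers' flat side against bar; side=1: ccw side at pointer end (push cw)"""
    M=Rd(s[2]); dirw=M@pol(1,a,0); az=np.arctan2(dirw[1],dirw[0])
    u=np.array([np.cos(az),np.sin(az)]); n=np.array([-u[1],u[0]])*side # ccw side
    tip=dialpt(s,pol(r,a,tiph))
    pts=[]
    for l in np.linspace(max(0,r-.02),.035,8):
        for t in (-.011,.011):
            for hh in np.linspace(.032,.068,37):
                b=np.array(pol(l,a,hh))+np.array(pol(t,a-np.pi/2,0)); P=dialpt(s,b)
                if P[2]>=tip[2]: pts.append(P[:2]@n)
    c=tip[:2]@u*u+n*(max(pts)+hf+gap)
    return np.array([c[0],c[1],tip[2]+.178]),az+np.pi  # half turn version
E
python3 - <<'E'
from h import *
print("drum local", (R.from_euler("z",-s[2]).apply(ray("top",(326,47),.281)-[s[0],s[1],0])).round(3))
print("tin",ray("top",(406,283),.13).round(3),"mug",ray("top",(183,243),.095).round(3),"glue",ray("top",(205,142),.15).round(3))
for a in (-93,-60,-20,17):
    print(a,*knobpush(np.radians(a)))
E
```

```text
from h import *
z=lambda u,v:(210+u/3.3,110+v/3.3)
c=lambda u,v:(200+u/4,200+v/4)
obs=[("top",z(92,413),"D",[-.118,.118,0]),("top",z(475,492),"D",[-.118,-.118,0]),
("top",z(727,300),"S",[0,-.195,.335]),("top",(259,6),"S",[.31,.145,.182]),("top",(416,37),"S",[.31,-.145,.182]),
("top",z(190,283),"K",25),("top",z(352,197),"I",25),("top",z(416,412),"L",69),("top",z(225,323),"G",68),
("scene",(360,252.3),"K",25),("scene",(298,220.5),"L",71),("scene",(213,149),"S",[0,-.195,.335]),
]
ell=[("L",z(112,245)),("R",z(505,270)),("T",z(300,83)),("B",z(335,453))]
def model(v):
    s=v[:4];out=[]
    for n,uv,k,p in obs:
[ 0.665   0.0605 -0.183   0.1264 -1.6668  0.2855  0.4341]
[-95.4985724   16.35933452  24.87310535]
top ('D', [-0.118, 0.118, 0]) [-1.3  0.6]
top ('D', [-0.118, -0.118, 0]) [-1.6  0.6]
top ('S', [0, -0.195, 0.335]) [ 1.  -0.1]
top ('S', [0.31, 0.145, 0.182]) [-1.2 -1.2]
top ('S', [0.31, -0.145, 0.182]) [ 1.2 -0.8]
top ('K', 25) [-0.9  0. ]
top ('I', 25) [-0.3  0.8]
top ('L', 69) [-1.4  0.1]
top ('G', 68) [-0.1 -0.1]
scene ('K', 25) [-0.2  0.5]
scene ('L', 71) [-1.6 -0.6]
scene ('S', [0, -0.195, 0.335]) [-1.1 -3.4]
L () [0.5 0. ]
R () [0.2 0. ]
T () [0.  0.3]
B () [ 0.  -0.8]
drum local [0.213 0.001 0.281]
tin [ 0.504 -0.133  0.13 ] mug [0.57  0.292 0.095] glue [0.755 0.241 0.15 ]
-93 [0.6142296  0.09703303 0.34604916] 4.573827361052739
-60 [0.63235419 0.10383599 0.35424458] 4.074102449690455
-20 [0.65722277 0.09459738 0.36076862] 3.3640266880341536
17 [0.67083914 0.07205021 0.36101511] 2.6126080514603887
```

```bash
cat > rel.py <<'E'
from h import *
o=ctrl.observe(); p0=o["position"]; R0=R.from_quat(o["ee_rot"]).as_matrix()
E
python3 - <<'E'
from rel import *
p,y=knobpush(S[4],gap=.03)
q=p.copy();q[2]=.48
print(rel([.35,-.35,.50],y,p0,R0),rel(q,y,p0,R0),rel(p,y,p0,R0))
E
```

```text
([-22.36, 23.34, -9.53], -2.723) ([-58.51, 58.75, -7.53], -2.723) ([-58.51, 58.75, 5.93], -2.723)
```

play_rows --pt "-2 2 -4" --pt "-5 5 -8" --pt "-9 9 -9.5" --pt "-13 13.5 -9.5" --pt "-17 18 -9.5" --pt "-21 22 -9.5" --pt "-25 26 -9.5" --pt "-29 30 -9.5" --pt "-33 34 -9.5" --pt "-37 38 -9.5" --spin '[-0.15, -0.32, -0.5, -0.68, -0.86, -1.04, -1.22, -1.4, -1.58, -1.76]' --gripper 255

```text
t: 2.25
position: [0.4437, -0.1633, 0.5001]
ee_rot: [0.863, -0.505, 0.0, -0.0]
wrist_force: [0.9, -1.1, -0.2]
grip_width: 0.0009
```

Run:
```python
from rel import *
p,y=knobpush(S[4],gap=.03)
q=p.copy();q[2]=.48
print(rel(q,y,p0,R0),rel(p,y,p0,R0),o["q"].round(2),o["grip_width"])
```

```text
([-16.03, -25.02, 2.03], -0.957) ([-16.04, -25.0, 15.49], -0.957) [ 0.07 -0.03 -0.25  0.   -1.35  0.45] 0.000935063235933021
```

play_rows --pt "-3 -5 1" --pt "-6 -10 2" --pt "-10 -15 2" --pt "-13 -20 2" --pt "-16 -25 3" --pt "-16 -25 6" --pt "-16 -25 9" --pt "-16 -25 12" --pt "-16 -25 14.5" --pt "-16 -25 15.5" --spin '[-0.17, -0.34, -0.5, -0.67, -0.84, -0.957, -0.957, -0.957, -0.957, -0.957]'

```text
t: 3.5
position: [0.5842, 0.0959, 0.3433]
ee_rot: [0.999, -0.054, -0.001, 0.0]
wrist_force: [-0.2, -0.5, -0.1]
grip_width: 0.0007
```

Run:
```python
from rel import *
import cv2
print(o["wrist_force"],o["q"].round(2))
cv2.imwrite("pics/s1.png",ctrl.grab_frame("scene")[:,:,::-1][120:360,160:480].repeat(2,0).repeat(2,1))
cv2.imwrite("pics/t1.png",ctrl.grab_frame("top")[:,:,::-1][110:280,200:440].repeat(3,0).repeat(3,1))
y0=None
for a in (-95.5,-80,-65,-50,-35,-20,-5,8,13,16.4):
    p,y=knobpush(np.radians(a),gap=0.)
    print(a,rel(p,y,p0,R0))
```

```text
[-0.2094529  -0.46571175 -0.05798431] [ 0.49  0.27 -0.26 -0.   -1.04  0.97]
-95.5 ([2.87, -0.32, -0.22], -0.006)
-80 ([3.58, -0.9, -0.62], 0.223)
-65 ([4.4, -1.24, -0.99], 0.452)
-50 ([5.32, -1.34, -1.32], 0.694)
-35 ([6.3, -1.16, -1.58], 0.956)
-20 ([7.27, -0.65, -1.76], 1.24)
-5 ([8.08, 0.19, -1.85], 1.543)
8 ([8.59, 0.94, -1.84], 1.81)
13 ([8.75, 1.22, -1.82], 1.912)
16.4 ([8.85, 1.41, -1.79], 1.98)
```

View pics/s1.png

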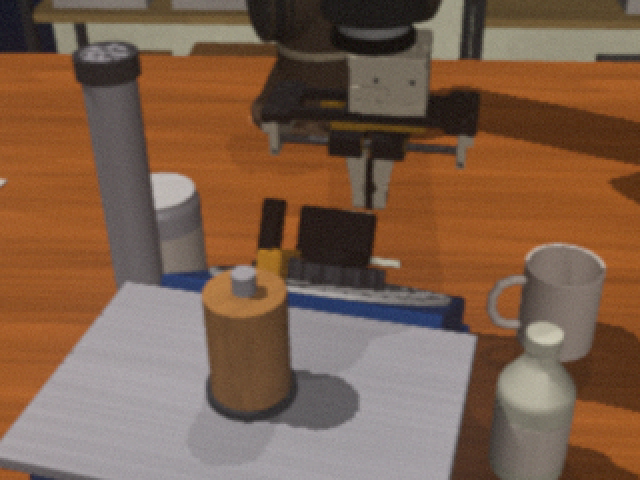

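View pics/t1.png

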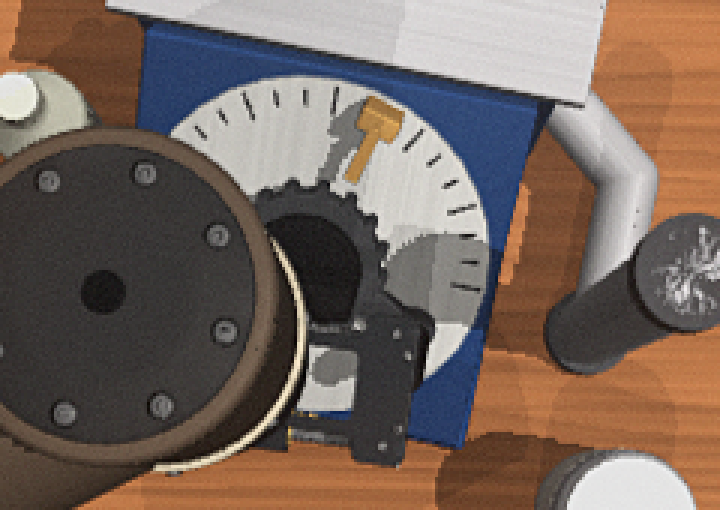

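Run:
```python
from rel import *
for a in np.arange(-97,5,6):
    p,y=knobpush(np.radians(a),gap=0.)
    print(a,rel(p,y,p0,R0))
```

```text
-97 ([2.78, -0.24, -0.11], -0.029)
-91 ([3.03, -0.5, -0.26], 0.06)
-85 ([3.31, -0.73, -0.42], 0.149)
-79 ([3.6, -0.92, -0.57], 0.239)
-73 ([3.92, -1.08, -0.72], 0.329)
-67 ([4.26, -1.2, -0.87], 0.421)
-61 ([4.61, -1.28, -1.01], 0.515)
-55 ([4.98, -1.32, -1.14], 0.611)
-49 ([5.36, -1.32, -1.27], 0.71)
-43 ([5.75, -1.28, -1.38], 0.813)
-37 ([6.14, -1.19, -1.48], 0.919)
-31 ([6.54, -1.04, -1.57], 1.03)
-25 ([6.93, -0.85, -1.64], 1.143)
-19 ([7.3, -0.59, -1.7], 1.26)
-13 ([7.65, -0.28, -1.74], 1.38)
-7 ([7.96, 0.08, -1.77], 1.502)
-1 ([8.23, 0.48, -1.78], 1.625)
```

play_rows --pt "1.4 -0.2 -0.1" --pt "2.2 -0.2 -0.1" --pt "2.8 -0.25 -0.1" --pt "3.0 -0.5 -0.25" --pt "3.3 -0.7 -0.4" --pt "3.6 -0.9 -0.55" --pt "3.9 -1.1 -0.7" --pt "4.25 -1.2 -0.85" --pt "4.6 -1.3 -1.0" --pt "5.0 -1.3 -1.15" --spin '[0, 0, -0.03, 0.06, 0.15, 0.24, 0.33, 0.42, 0.515, 0.61]'

```text
t: 4.85
position: [0.6344, 0.1035, 0.3552]
ee_rot: [0.936, -0.352, -0.002, 0.001]
wrist_force: [-8.0, 1.9, 0.7]
grip_width: 0.0005
```

Run:
```python
from rel import *
import cv2
print(o["wrist_force"])
cv2.imwrite("pics/s2.png",ctrl.grab_frame("scene")[:,:,::-1][120:360,160:480].repeat(2,0).repeat(2,1))
for a in np.arange(-55,17,6):
    p,y=knobpush(np.radians(a),gap=0.)
    print(a,rel(p,y,p0,R0))
```

```text
[-7.99035188  1.85017327  0.71679438]
-55 ([0.06, -0.1, -0.02], -0.002)
-49 ([0.37, -0.31, -0.14], 0.098)
-43 ([0.71, -0.5, -0.25], 0.201)
-37 ([1.09, -0.65, -0.36], 0.307)
-31 ([1.5, -0.76, -0.45], 0.417)
-25 ([1.93, -0.83, -0.52], 0.531)
-19 ([2.38, -0.83, -0.58], 0.648)
-13 ([2.84, -0.78, -0.62], 0.768)
-7 ([3.31, -0.66, -0.65], 0.89)
-1 ([3.75, -0.49, -0.66], 1.013)
5 ([4.13, -0.35, -0.66], 1.136)
11 ([4.48, -0.21, -0.64], 1.259)
```

View pics/s2.png

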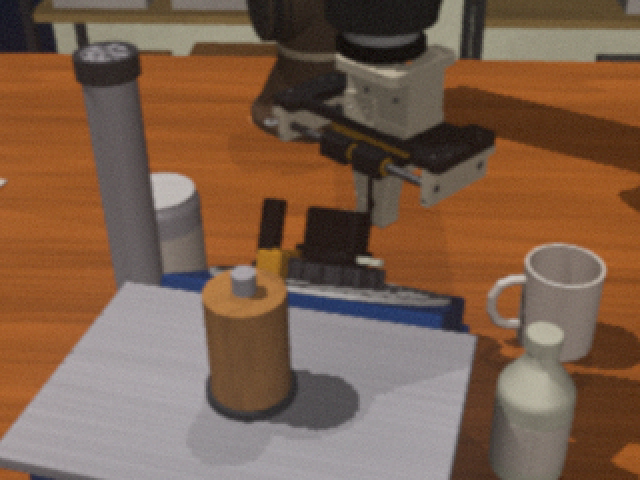

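play_rows --pt "0.35 -0.3 -0.15" --pt "0.7 -0.5 -0.25" --pt "1.1 -0.65 -0.35" --pt "1.5 -0.75 -0.45" --pt "1.95 -0.85 -0.5" --pt "2.4 -0.85 -0.6" --pt "2.85 -0.8 -0.6" --pt "3.3 -0.65 -0.65" --pt "3.75 -0.5 -0.65" --pt "4.0 -0.4 -0.65" --spin '[0.1, 0.2, 0.31, 0.42, 0.53, 0.65, 0.77, 0.89, 1.01, 1.09]'

```text
t: 6.15
position: [0.6686, 0.0812, 0.3629]
ee_rot: [-0.618, 0.786, 0.001, 0.001]
wrist_force: [-1.8, 4.3, 2.9]
grip_width: 0.0006
```

Run:
```python
from rel import *
import cv2
print(o["wrist_force"])
cv2.imwrite("pics/s3.png",ctrl.grab_frame("scene")[:,:,::-1][120:360,160:480].repeat(2,0).repeat(2,1))
cv2.imwrite("pics/t3.png",ctrl.grab_frame("top")[:,:,::-1][110:280,200:440].repeat(3,0).repeat(3,1))
for a in np.arange(-1,20,3):
    p,y=knobpush(np.radians(a),gap=0.)
    print(a,rel(p,y,p0,R0))
```

```text
[-1.81391129  4.32900503  2.91752136]
-1 ([-0.05, 0.3, 0.12], -0.076)
2 ([0.1, 0.17, 0.12], -0.015)
5 ([0.24, 0.03, 0.13], 0.047)
8 ([0.38, -0.09, 0.14], 0.108)
11 ([0.53, -0.21, 0.15], 0.169)
14 ([0.69, -0.32, 0.16], 0.23)
17 ([0.84, -0.43, 0.19], 0.29)
```

View pics/s3.png

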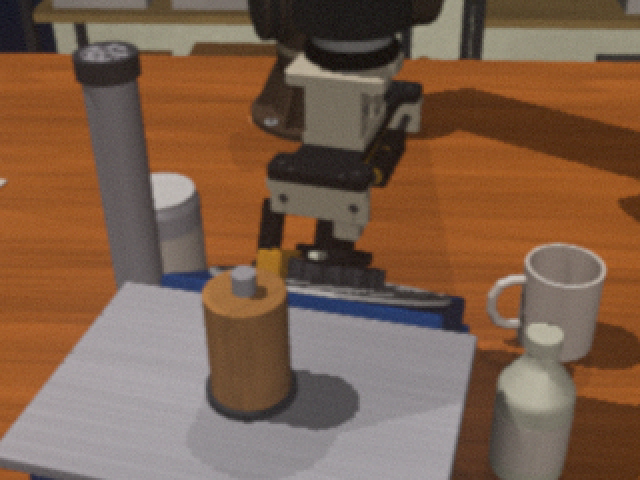

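View pics/t3.png

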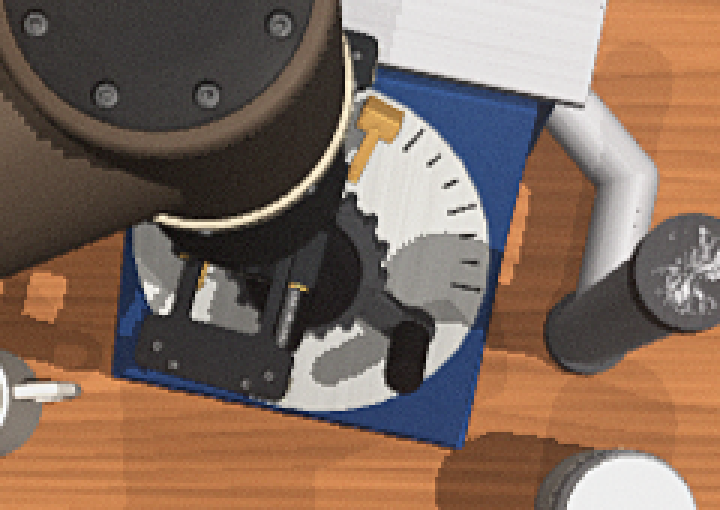

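play_rows --pt "0.2 0.0 0.0" --pt "0.35 -0.1 0.05" --pt "0.5 -0.2 0.1" --pt "0.6 -0.25 0.1" --pt "0.6 -0.25 0.1" --pt "-0.5 0.2 0" --pt "-2 0.5 -2" --pt "-5 0 -7" --pt "-10 0 -12" --pt "-15 0 -13" --spin '[0.0, 0.06, 0.14, 0.19, 0.19, 0.19, 0.19, 0.19, 0.19, 0.19]'

```text
t: 7.5
position: [0.7036, 0.2265, 0.4967]
ee_rot: [-0.541, 0.841, -0.001, 0.002]
wrist_force: [1.5, 0.1, -1.2]
grip_width: 0.0004
```

Run:
```python
from rel import *
import cv2
print(p0,np.arctan2(R0[1,1],R0[0,1]))
cv2.imwrite("pics/t4.png",cv2.resize(ctrl.grab_frame("top")[:,:,::-1][110:280,210:450],None,fx=3.3,fy=3.3,interpolation=cv2.INTER_CUBIC))
print(ctrl.pinpoint("top","pointer_tip"),ctrl.pinpoint("top","index_tip"))
```

```text
[0.70363313 0.22654353 0.49666746] 2.714701283986229
[{'xy': [313.7, 170.5], 'score': 0.9}] [{'xy': [315.2, 165.5], 'score': 0.59}]
```

View pics/t4.png

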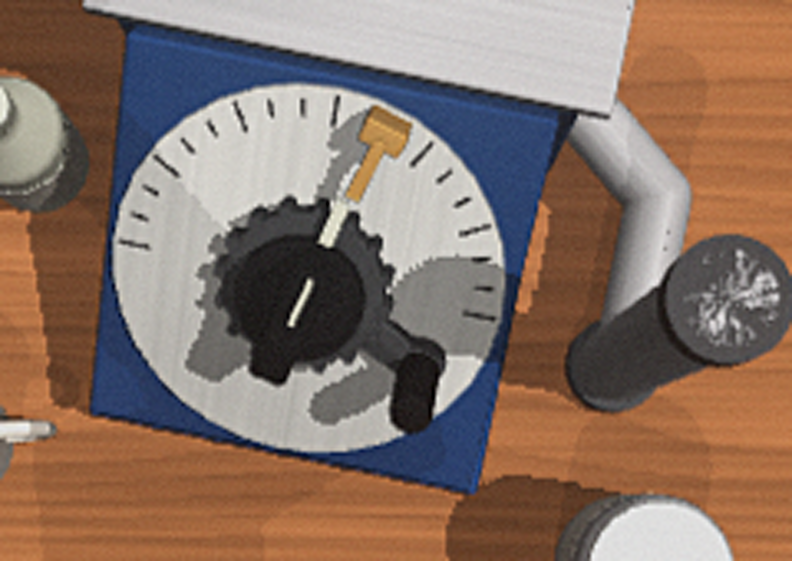

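```bash
cat > ang.py <<'E'
from h import *
import cv2
def measure(img,tag=None):
    """rectify dial plane at height 25mm to polar-ish image; 0.25mm/px"""
    k=4; N=90*k
    xs=np.array([[-.045,-.045],[.045,-.045],[.045,.045],[-.045,.045]])
    # local region x (up slope) 0.03..0.12, y -.07..0.05
    corners=[( .03,.03),(.03,-.06),(.12,-.06),(.12,.03)]
    src=proj("top",np.array([dialpt(s,[x,y,.026]) for x,y in corners])).astype(np.float32)
    dst=np.array([[(.03-y)*1000*k,(.12-x)*1000*k] for x,y in corners],np.float32)
    H=cv2.getPerspectiveTransform(src,dst)
    w=cv2.warpPerspective(img,H,(N,N),flags=cv2.INTER_CUBIC)
    if tag: cv2.imwrite(tag,cv2.resize(w[:,:,::-1],None,fx=1.6,fy=1.6))
    return w
def angles(w,k=4):
    hsv=cv2.cvtColor(w,cv2.COLOR_RGB2HSV)
    v,u=np.mgrid[:w.shape[0],:w.shape[1]]
    x=.12-v/(1000*k); y=.03-u/(1000*k); r=np.hypot(x,y); a=np.degrees(np.arctan2(-y,x))
    tab=(hsv[...,1]>110)&(hsv[...,0]<30)&(hsv[...,2]>110)
    out=[]
    for r0 in np.arange(.066,.090,.003):
        m=tab&(abs(r-r0)<.0015)&(a>-40)&(a<60)
        if m.sum()>5: out.append((round(r0,3),round(a[m].mean(),2),round(np.ptp(a[m])*np.pi/180*r0*1000,1)))
    return out
E
python3 - <<'E'
from ang import *
w=measure(ctrl.grab_frame("top"),"pics/rect4.png")
print(angles(w))
E
```

```text
[(np.float64(0.066), np.float64(15.52), np.float64(7.1)), (np.float64(0.069), np.float64(15.54), np.float64(7.7)), (np.float64(0.072), np.float64(15.57), np.float64(7.5)), (np.float64(0.075), np.float64(15.6), np.float64(7.5)), (np.float64(0.078), np.float64(15.58), np.float64(7.5)), (np.float64(0.081), np.float64(15.63), np.float64(7.4)), (np.float64(0.084), np.float64(15.74), np.float64(7.0)), (np.float64(0.087), np.float64(15.63), np.float64(7.3))]
```

View pics/rect4.png

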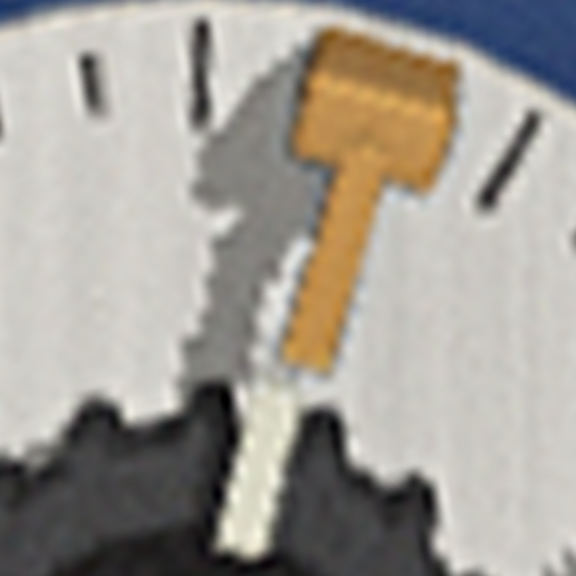

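Run:
```python
from rel import *
for a,g,dz in ((13,.03,.06),(13,.015,0),(12,0.002,0),(13,0,0),(14,0,0),(15,0,0),(16.2,0,0)):
    p,y=knobpush(np.radians(a),gap=g); p[2]+=dz
    print(a,rel(p,y,p0,R0))
```

```text
13 ([12.33, -3.34, 7.03], 0.025)
13 ([13.82, -3.32, 13.03], 0.025)
12 ([15.08, -3.23, 13.03], 0.004)
13 ([15.32, -3.28, 13.04], 0.025)
14 ([15.37, -3.32, 13.04], 0.045)
15 ([15.4, -3.37, 13.05], 0.065)
16.2 ([15.46, -3.42, 13.06], 0.089)
```

play_rows --pt "5 -2 3" --pt "10 -3 6" --pt "12.3 -3.3 7" --pt "13.5 -3.3 11" --pt "13.8 -3.3 13" --pt "14.8 -3.25 13" --pt "15.2 -3.25 13" --pt "15.35 -3.3 13.05" --pt "15.45 -3.4 13.05" --pt "15.45 -3.4 13.05" --spin '[0, 0, 0.0, 0.0, 0.0, 0.0, 0.02, 0.05, 0.09, 0.09]'

```text
t: 8.95
position: [0.6709, 0.0719, 0.3635]
ee_rot: [-0.503, 0.864, -0.0, 0.001]
wrist_force: [-0.5, 5.1, 3.5]
grip_width: 0.0002
```

play_rows --pt "-1 0.2 0" --pt "-2 0.5 -2" --pt "-5 0 -7" --pt "-10 0 -12" --pt "-15 0 -13" --spin '[0, 0, 0, 0, 0]'

```text
t: 9.57
position: [0.7452, 0.202, 0.4972]
ee_rot: [-0.502, 0.865, -0.001, 0.003]
wrist_force: [1.4, 0.6, 0.4]
grip_width: 0.0008
```

Run:
```python
from ang import *
w=measure(ctrl.grab_frame("top"),"pics/rect5.png")
print(angles(w),ctrl.observe()["t"])
```

```text
[(np.float64(0.066), np.float64(15.56), np.float64(7.1)), (np.float64(0.069), np.float64(15.58), np.float64(7.4)), (np.float64(0.072), np.float64(15.57), np.float64(7.5)), (np.float64(0.075), np.float64(15.57), np.float64(7.5)), (np.float64(0.078), np.float64(15.6), np.float64(7.5)), (np.float64(0.081), np.float64(15.64), np.float64(7.4)), (np.float64(0.084), np.float64(15.73), np.float64(7.2)), (np.float64(0.087), np.float64(15.61), np.float64(7.4))] 9.625
```

View pics/rect5.png

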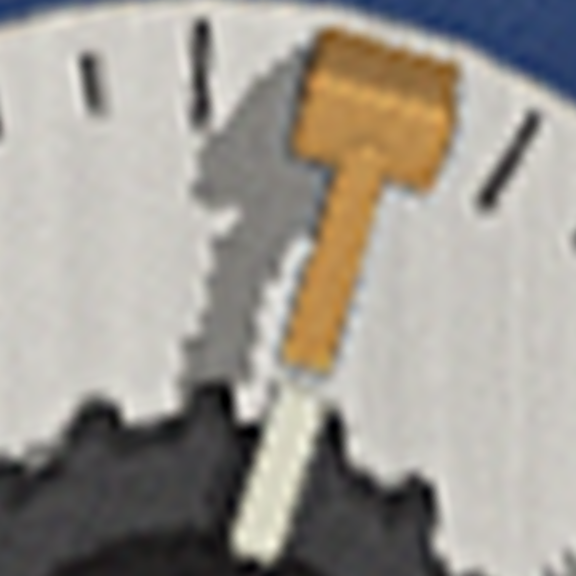

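```bash
cat >> h.py <<'E'
def lockpush(b,w,gap=0.,tiph=.048,rep=False):
    M=Rd(s[2]); tw=M@pol(1,b+np.pi,0); az=np.arctan2(tw[1],tw[0])  # cw tangent
    u=np.array([np.cos(az),np.sin(az)]); nrm=np.array([-u[1],u[0]])
    H=dialpt(s,hpol(.08,b,.056)); tipz=dialpt(s,hpol(.08,b,tiph))[2]
    pr=[]
    for hh in np.linspace(.013,.071,59):
        for t in np.linspace(0,2*np.pi,48):
            P=dialpt(s,np.array(hpol(.08,b,hh))+[.012*np.cos(t),.012*np.sin(t),0])
            if P[2]>=tipz: pr.append(P[:2]@u)
    c=u*(min(pr)+w/2-gap)+nrm*(H[:2]@nrm)
    if rep: print("post extent mm",(max(pr)-min(pr))*1000, "lead gap",(w-gap-(max(pr)-min(pr)))*1000)
    return np.array([c[0],c[1],tipz+.178]),az
E
python3 - <<'E'
from rel import *
print(o["q"].round(2), np.arctan2(R0[1,1],R0[0,1]))
for b in (.434,1.2,2,2.75): print(lockpush(b,.06,.005,rep=True))
p,y=lockpush(S[6],.06,.010); q=p.copy(); q[2]=.50
print(rel(q,y,p0,R0),rel(p,y,p0,R0))
E
```

```text
[ 0.52  0.5   0.43  0.   -1.5  -1.04] 2.6272125336326355
post extent mm 34.72049770538077 lead gap 20.27950229461923
(array([0.58845573, 0.00469387, 0.32730299]), np.float64(2.458452045961871))
post extent mm 27.75752003203218 lead gap 27.24247996796782
(array([0.56680806, 0.06035978, 0.30561717]), np.float64(1.7063000205062246))
post extent mm 28.340704016479535 lead gap 26.659295983520465
(array([0.58665636, 0.11867018, 0.30658127]), np.float64(1.0176001942261947))
post extent mm 35.04120890315055 lead gap 19.958791096849456
(array([0.63086804, 0.14527848, 0.32894965]), np.float64(0.27013920957080234))
([25.62, 3.34, -0.61], 0.169) ([25.67, 3.39, 16.66], 0.169)
```

play_rows --pt "2.5 0.3 -0.5" --pt "5 0.6 -0.5" --pt "8 1 -0.5" --pt "11 1.3 -0.5" --pt "14 1.7 -0.5" --pt "17 2 -0.5" --pt "20 2.5 -0.5" --pt "23 3 -0.5" --pt "25.6 3.4 -0.5" --pt "25.6 3.4 -0.5" --spin '[-0.17, -0.34, -0.51, -0.68, -0.85, -1.02, -1.19, -1.36, -1.53, -1.7]' --gripper 81

```text
t: 10.88
position: [0.5876, -0.0052, 0.4977]
ee_rot: [0.982, -0.19, 0.0, 0.0]
wrist_force: [0.5, -0.3, -0.3]
grip_width: 0.06
```

play_rows --pt "0 0 0" --pt "0 0 0" --pt "0 0 0" --pt "0 0 0" --pt "0 0 0" --pt "0 0 0" --pt "0 0 0" --pt "0 0 0" --pt "0 0 0" --spin '[-0.17, -0.34, -0.51, -0.68, -0.85, -1.02, -1.19, -1.27, -1.27]'

```text
t: 12.0
position: [0.5887, -0.0038, 0.497]
ee_rot: [0.904, 0.427, -0.0, 0.0]
wrist_force: [0.4, 0.4, 1.0]
grip_width: 0.0598
```

Run:
```python
from rel import *
print(o["q"].round(2),o["grip_width"],o["t"])
p,y=lockpush(S[6],o["grip_width"],.010);y+=np.pi; q=p.copy(); q[2]=.50
print(rel(q,y,p0,R0),rel(p,y,p0,R0))
```

```text
[ 0.33  0.17 -0.03  0.   -1.37  2.13] 0.05984131542171163 12.0
([0.64, -0.05, -0.3], -0.006) ([0.66, -0.05, 16.97], -0.006)
```

play_rows --pt "0.65 -0.05 3" --pt "0.65 -0.05 6" --pt "0.65 -0.05 9" --pt "0.65 -0.05 11" --pt "0.65 -0.05 11.5" --pt "0.65 -0.05 11.5" --spin '[0, 0, 0, 0, 0, 0]'

```text
t: 12.75
position: [0.5927, 0.0015, 0.3825]
ee_rot: [0.904, 0.427, -0.0, 0.0]
wrist_force: [0.2, 0.2, 0.7]
grip_width: 0.0599
```

Run:
```python
from rel import *
import cv2
p,y=lockpush(S[6],o["grip_width"],.010);y+=np.pi
print(rel(p,y,p0,R0),o["wrist_force"])
cv2.imwrite("pics/s6.png",ctrl.grab_frame("scene")[:,:,::-1][120:360,160:480].repeat(2,0).repeat(2,1))
cv2.imwrite("pics/t6.png",ctrl.grab_frame("top")[:,:,::-1][110:280,200:440].repeat(3,0).repeat(3,1))
```

```text
([-0.01, -0.03, 5.52], -0.006) [0.1984077  0.24783585 0.73703047]
```

View pics/s6.png

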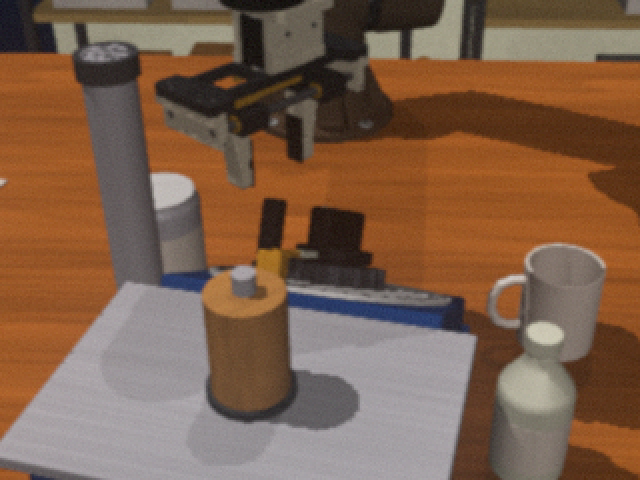

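View pics/t6.png

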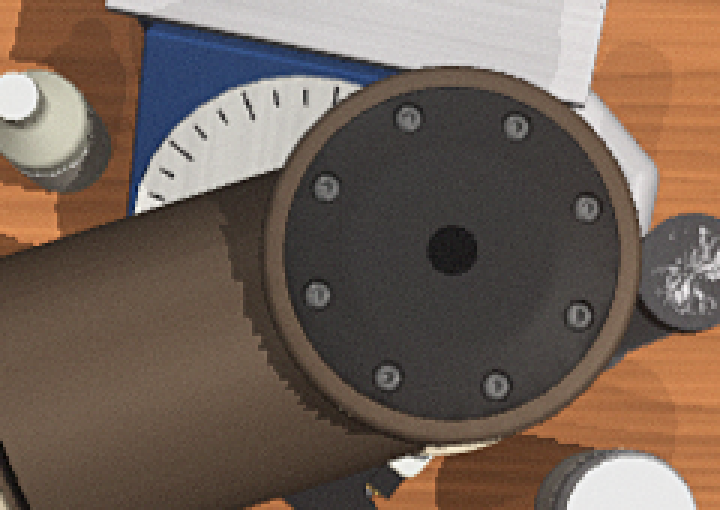

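play_rows --pt "0 0 1.5" --pt "0 0 3" --pt "0 0 4.5" --pt "0 0 5.5" --pt "0 0 5.5" --spin '[0, 0, 0, 0, 0]'

```text
t: 13.48
position: [0.5922, 0.0014, 0.326]
ee_rot: [0.904, 0.427, -0.001, -0.0]
wrist_force: [0.2, 0.5, -1.4]
grip_width: 0.0602
```

Run:
```python
from rel import *
import cv2
for b in np.arange(.434,2.9,.1):
    p,y=lockpush(b,o["grip_width"],.0);y+=np.pi
    print(round(b,2),rel(p,y,p0,R0))
cv2.imwrite("pics/s7.png",ctrl.grab_frame("scene")[:,:,::-1][120:360,160:480].repeat(2,0).repeat(2,1))
```

```text
0.43 ([0.01, -1.01, -0.13], -0.006)
0.53 ([0.19, -1.75, 0.24], 0.103)
0.63 ([0.46, -2.49, 0.6], 0.209)
0.73 ([0.79, -3.19, 0.92], 0.311)
0.83 ([1.21, -3.88, 1.22], 0.409)
0.93 ([1.69, -4.54, 1.49], 0.505)
1.03 ([2.25, -5.17, 1.73], 0.598)
1.13 ([2.86, -5.74, 1.93], 0.688)
1.23 ([3.52, -6.26, 2.08], 0.776)
1.33 ([4.23, -6.71, 2.2], 0.863)
1.43 ([4.98, -7.11, 2.28], 0.949)
1.53 ([5.76, -7.44, 2.32], 1.034)
1.63 ([6.51, -7.67, 2.31], 1.119)
1.73 ([7.24, -7.83, 2.26], 1.204)
1.83 ([7.98, -7.93, 2.17], 1.29)
1.93 ([8.72, -7.96, 2.04], 1.377)
2.03 ([9.46, -7.94, 1.87], 1.466)
2.13 ([10.19, -7.84, 1.66], 1.557)
2.23 ([10.9, -7.69, 1.41], 1.65)
2.33 ([11.58, -7.46, 1.13], 1.747)
2.43 ([12.22, -7.18, 0.83], 1.846)
2.53 ([12.83, -6.83, 0.49], 1.949)
2.63 ([13.4, -6.42, 0.13], 2.055)
2.73 ([13.91, -5.95, -0.25], 2.165)
2.83 ([14.36, -5.43, -0.65], 2.277)
```

View pics/s7.png

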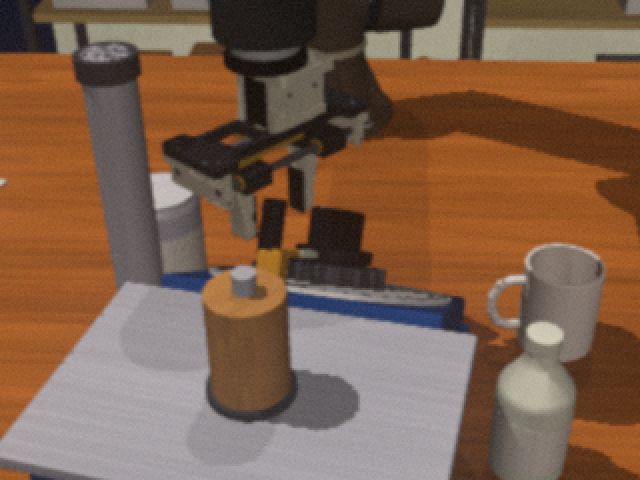

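play_rows --pt "0 -0.6 -0.1" --pt "0 -1.0 -0.1" --pt "0.2 -1.75 0.25" --pt "0.45 -2.5 0.6" --pt "0.8 -3.2 0.9" --pt "1.2 -3.9 1.2" --pt "1.7 -4.55 1.5" --pt "2.25 -5.15 1.7" --pt "2.85 -5.75 1.9" --pt "3.5 -6.25 2.1" --spin '[0, 0, 0.1, 0.21, 0.31, 0.41, 0.5, 0.6, 0.69, 0.78]'

```text
t: 14.78
position: [0.5663, 0.0683, 0.3066]
ee_rot: [0.999, 0.05, 0.0, 0.0]
wrist_force: [1.7, -3.3, -0.3]
grip_width: 0.0603
```

Run:
```python
from rel import *
import cv2
for b in np.arange(1.234,2.9,.1):
    p,y=lockpush(b,o["grip_width"],.0);y+=np.pi
    print(round(b,2),rel(p,y,p0,R0))
cv2.imwrite("pics/s8.png",ctrl.grab_frame("scene")[:,:,::-1][120:360,160:480].repeat(2,0).repeat(2,1))
```

```text
1.23 ([-0.0, -0.01, 0.15], -0.006)
1.33 ([0.18, -0.83, 0.27], 0.081)
1.43 ([0.43, -1.64, 0.35], 0.166)
1.53 ([0.75, -2.43, 0.38], 0.251)
1.63 ([1.12, -3.12, 0.38], 0.336)
1.73 ([1.53, -3.75, 0.33], 0.421)
1.83 ([1.98, -4.34, 0.24], 0.507)
1.93 ([2.49, -4.89, 0.11], 0.594)
2.03 ([3.03, -5.39, -0.06], 0.683)
2.13 ([3.61, -5.83, -0.27], 0.774)
2.23 ([4.23, -6.22, -0.51], 0.868)
2.33 ([4.87, -6.54, -0.79], 0.964)
2.43 ([5.53, -6.79, -1.09], 1.064)
2.53 ([6.21, -6.98, -1.43], 1.167)
2.63 ([6.9, -7.08, -1.79], 1.273)
2.73 ([7.59, -7.11, -2.17], 1.382)
2.83 ([8.28, -7.06, -2.56], 1.495)
```

View pics/s8.png

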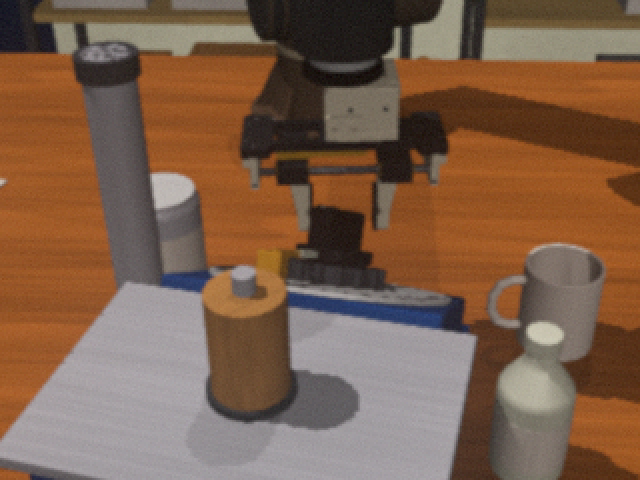

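play_rows --pt "0.2 -0.85 0.2" --pt "0.45 -1.65 0.3" --pt "0.75 -2.45 0.3" --pt "1.1 -3.1 0.3" --pt "1.55 -3.75 0.3" --pt "2.0 -4.35 0.2" --pt "2.5 -4.9 0.1" --pt "3.0 -5.4 -0.05" --pt "3.6 -5.85 -0.25" --pt "4.25 -6.2 -0.5" --spin '[0.08, 0.17, 0.25, 0.34, 0.42, 0.51, 0.59, 0.68, 0.77, 0.87]'

```text
t: 16.08
position: [0.6015, 0.1338, 0.3108]
ee_rot: [0.927, -0.375, -0.001, 0.001]
wrist_force: [-2.1, -2.5, -1.6]
grip_width: 0.0598
```

Run:
```python
from rel import *
import cv2
for b in np.arange(2.2,3,.1):
    p,y=lockpush(b,o["grip_width"],.0);y+=np.pi
    print(round(b,2),rel(p,y,p0,R0))
cv2.imwrite("pics/s9.png",ctrl.grab_frame("scene")[:,:,::-1][120:360,160:480].repeat(2,0).repeat(2,1))
```

```text
2.2 ([-0.03, 0.19, -0.01], -0.034)
2.3 ([0.11, -0.52, -0.28], 0.062)
2.4 ([0.32, -1.2, -0.58], 0.16)
2.5 ([0.59, -1.85, -0.9], 0.262)
2.6 ([0.93, -2.45, -1.26], 0.367)
2.7 ([1.33, -3.02, -1.63], 0.476)
2.8 ([1.79, -3.53, -2.03], 0.587)
2.9 ([2.31, -3.98, -2.43], 0.701)
```

View pics/s9.png

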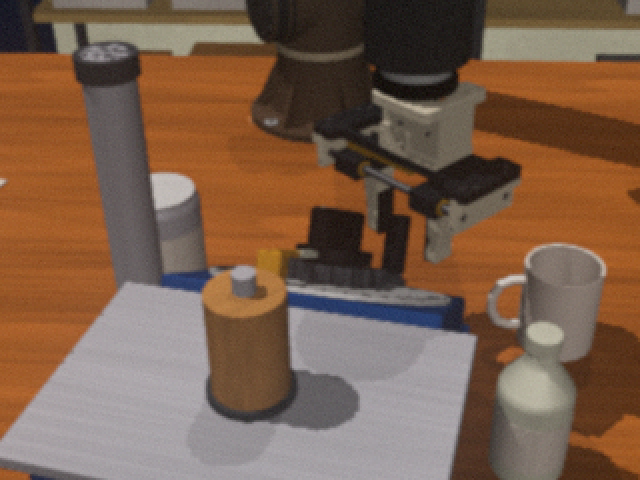

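play_rows --pt "0.1 -0.5 -0.25" --pt "0.3 -1.2 -0.6" --pt "0.6 -1.85 -0.9" --pt "0.75 -2.15 -1.1" --pt "0.95 -2.45 -1.25" --pt "1.1 -2.75 -1.45" --pt "1.3 -3.0 -1.6" --pt "1.3 -3.0 -1.6" --spin '[0.06, 0.16, 0.26, 0.31, 0.37, 0.42, 0.47, 0.47]'

```text
t: 17.12
position: [0.6321, 0.1463, 0.3271]
ee_rot: [0.815, -0.579, -0.0, 0.0]
wrist_force: [-1.9, -0.6, -0.2]
grip_width: 0.0596
```

play_rows --pt "0.05 -0.2 -0.1" --pt "0.05 -0.2 -0.1" --spin '[0.04, 0.04]'

```text
t: 17.38
position: [0.6342, 0.1466, 0.3282]
ee_rot: [0.803, -0.595, -0.0, 0.0]
wrist_force: [-2.3, -3.4, 0.2]
grip_width: 0.0596
```

Run:
```python
from rel import *
import cv2
print(o["wrist_force"])
for b in np.arange(2.65,3,.05):
    p,y=lockpush(b,o["grip_width"],.0);y+=np.pi
    print(round(b,2),rel(p,y,p0,R0))
```

```text
[-2.34819345 -3.39303067  0.22533415]
2.65 ([-0.07, 0.56, 0.31], -0.085)
2.7 ([-0.02, 0.22, 0.12], -0.03)
2.75 ([0.04, -0.12, -0.08], 0.025)
2.8 ([0.13, -0.45, -0.28], 0.081)
2.85 ([0.23, -0.78, -0.48], 0.138)
2.9 ([0.36, -1.1, -0.68], 0.195)
2.95 ([0.5, -1.42, -0.89], 0.253)
3.0 ([0.66, -1.72, -1.1], 0.312)
```

play_rows --pt "0.05 -0.2 -0.1" --pt "0.05 -0.2 -0.1" --spin '[0.03, 0.03]'

```text
t: 17.62
position: [0.6367, 0.1469, 0.3294]
ee_rot: [0.794, -0.608, 0.0, 0.0]
wrist_force: [-3.1, -4.2, 1.7]
grip_width: 0.0597
```

play_rows --pt "0.05 -0.2 -0.1" --pt "0.05 -0.2 -0.1" --spin '[0.03, 0.03]'

```text
t: 17.88
position: [0.6382, 0.1466, 0.3297]
ee_rot: [0.784, -0.621, -0.001, 0.001]
wrist_force: [-4.7, -4.6, 1.4]
grip_width: 0.0599
```

play_rows --pt "0.05 -0.2 -0.1" --pt "0.05 -0.2 -0.1" --spin '[0.03, 0.03]'

```text
t: 18.12
position: [0.6391, 0.146, 0.3297]
ee_rot: [0.775, -0.632, -0.002, 0.003]
wrist_force: [-9.3, -5.2, -1.2]
grip_width: 0.0602
```

play_rows --pt "0.05 -0.2 0" --pt "0.05 -0.2 0" --spin '[0, 0]'

```text
t: 18.38
position: [0.64, 0.146, 0.3294]
ee_rot: [0.775, -0.632, -0.003, 0.004]
wrist_force: [-13.3, -5.8, 3.6]
grip_width: 0.0598
```

Run:
```python
from rel import *
import cv2
print(o["wrist_force"])
cv2.imwrite("pics/s10.png",ctrl.grab_frame("scene")[:,:,::-1][120:360,160:480].repeat(2,0).repeat(2,1))
for b in (2.75,2.8,2.85,2.9):
    p,y=lockpush(b,o["grip_width"],.0);y+=np.pi
    print(round(b,2),rel(p,y,p0,R0))
```

```text
[-13.25560818  -5.7745472    3.60440204]
2.75 ([-0.15, 0.42, 0.05], -0.069)
2.8 ([-0.1, 0.09, -0.15], -0.012)
2.85 ([-0.02, -0.25, -0.36], 0.044)
2.9 ([0.07, -0.57, -0.56], 0.102)
```

View pics/s10.png

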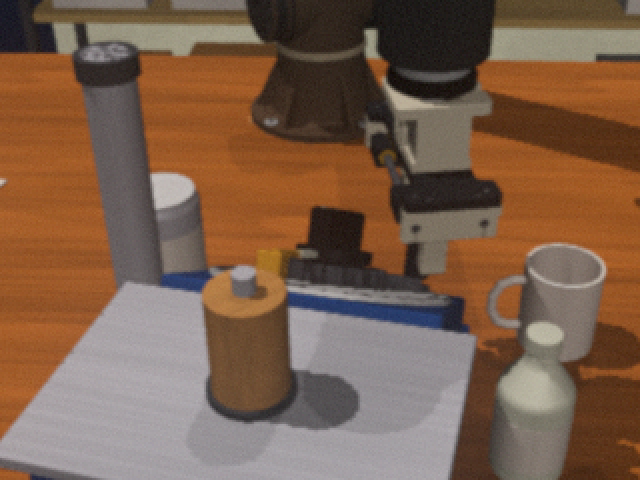

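play_rows --pt "0 0.6 0" --pt "-0.1 1.3 0" --pt "-0.1 1.3 0" --pt "-0.1 1.3 -2" --pt "-0.1 1.3 -4" --pt "-0.1 1.3 -7" --pt "-0.1 1.3 -11" --pt "-3 4 -14" --pt "-6 7 -16" --pt "-9 10 -17" --spin '[0, 0, 0, 0, 0, 0, 0, 0, 0, 0]'

```text
t: 19.68
position: [0.5261, 0.2157, 0.5029]
ee_rot: [0.775, -0.632, 0.0, -0.002]
wrist_force: [0.4, 0.1, -0.4]
grip_width: 0.06
```

Run:
```python
from rel import *
import cv2
print(p0)
cv2.imwrite("pics/t11.png",cv2.resize(ctrl.grab_frame("top")[:,:,::-1][110:280,210:450],None,fx=3.3,fy=3.3,interpolation=cv2.INTER_CUBIC))
```

```text
[0.52611952 0.2157407  0.50294827]
```

View pics/t11.png

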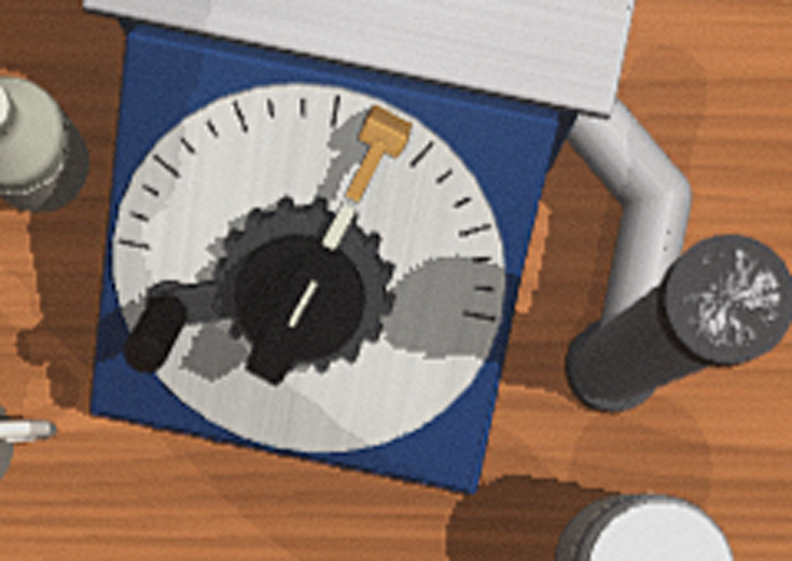

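Run:
```python
from ang import *
im=ctrl.grab_frame("top")
w=measure(im,"pics/rect11.png"); print(angles(w)[:4])
z=lambda u,v:(210+u/3.3,110+v/3.3)
r=least_squares(lambda b:(proj("top",dialpt(s,hpol(.08,b[0],.069)))[0]-z(146,352)),[2.7]); print(r.x,r.fun)
```

```text
[(np.float64(0.066), np.float64(15.59), np.float64(7.1)), (np.float64(0.069), np.float64(15.6), np.float64(7.5)), (np.float64(0.072), np.float64(15.61), np.float64(7.3)), (np.float64(0.075), np.float64(15.6), np.float64(7.5))]
[2.75367025] [-0.09499558  0.02977957]
```

View pics/rect11.png

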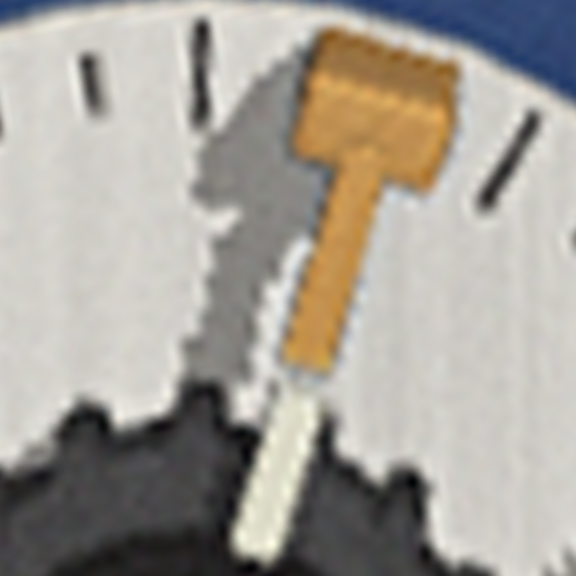

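Run:
```python
from station import ctrl
print(ctrl.job_done())
```

```text
the job is handed in; nothing more can be done
None
```

The pointer is set at the brass tab, the lock ring is turned clockwise to its end stop, and the job is handed in. It finished at about 20 s of the 67 s allowed.

- **Knob:** I pushed it clockwise with the closed fingers, looked, and then pushed it about 3° further. In the last top picture the pointer reads about 15.5–16.5° and the tab 15.6°. It had not visibly moved during locking, and the tab's reading stayed the same throughout.
- **Lock ring:** I swung the handle round between the open fingers until it met the end stop at about 14 N. I read it afterwards in the picture at about 2.75 rad, which is the end stop.
- **Bottle, mug and tin:** I saw no change in the parts that showed in the pictures, but did not measure them again at the end.
- **End state:** The arm was clear of everything, with wrist force near zero. No check failed. The one small disagreement is that the pointer read about 1° differently at its inner end (16.5°) than near its tip (15.5°).

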